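# Roll a drum into a vee cradle, seat it on the end stop and clamp it

### The arm

A 6-joint arm with a two-finger parallel gripper is mounted at the origin on a cart in front of the work surface, level with it; the furniture and walls round the work are solid. World frame = base frame: x ahead of the robot, y to its left, z up, the work surface at z = 0. Lengths are in m, angles in rad, forces in N, time in s.
With the tool pointing down it reaches from about 0.275 to 0.975 m from the base axis. Payload 8.4 kg.
Tool frame: the origin (TCP) lies at the very end of the fingers, on their centre line; the grasp point (between the pads) lies 19 mm behind it; z points along the fingers, y is the line along which they close (so a half turn about z gives the same grasp; the last joint's range is limited). The gripper opens to 92 mm and grips with 3 to 60 N. Pads are 20 mm wide; open, the fingers measure 128 mm over their backs; the gripper's body (75 mm by 189 mm) begins 69 mm behind the grasp point.
Start: joints at [-1.348, 0.353, 1.633, -0, 1.155, -0.002], TCP at [0.139, -0.609, 0.215] pointing down, gripper open.
Joint ranges: [-2.63, 2.63], [-0.92, 2.1], [0.06, 2.66], [-1.3, 4.44], [0, 2.69], [-3.02, 3.02]. Speed limits (rad/s): [2.22, 2.22, 2.79, 3.14, 3.14, 3.14].

### API

Orientations are given as a 3x3 rotation matrix whose columns are the frame's x, y, z axes.
In Python, from station import ctrl gives the robot as it stands. The module is installed in compiled form; this text tells all that it offers.
- The arm moves only by the tool drive_tool, never from a script. Its argument "steps" is a list of rows, each a list of 7 numbers: the shift along the tool's x, y, z in cm, then the turn, a rotation vector about the tool's x, y, z in rad, then the opening, from 0 (shut) to 1 (fully open). A call has 1 to 5 rows; each row is the pose to reach, as a shift and turn from the pose commanded when the call began, along the tool's axes at that moment; what a row does not reach only later rows make up. A row lasts 1/10 s, in which the tool goes at most 50 mm and 8.59 degrees, less where a joint would pass 70% of its speed; a pose out of reach is approached as far as the arm can. A call with a gripper value outside its range is refused whole. The fingers move at their own pace and stop on an object; "grip_force" is the grip in N (left out, the last holds). Time passes only in rows, so rows that repeat a pose let the fingers close. It gives the time, the measured TCP pose, the force, the opening and the grip force at its end, in the units of the state.
- ctrl.get_obs(): the state, without advancing time (a new reading comes with each control period).
- ctrl.snapshot(name): name is "side" or "top"; returns the picture (420x560x3 uint8, blue, green, red); there is no depth.
- ctrl.camera_info(name): a dict with "K" (3x3 intrinsics, pixels), "k1" (the pictures are not rectified: a ray, as slopes to the right and down, at radius r is drawn at 1 + k1 r^2 times it, then the intrinsics apply), "origin" and "rotation" of the camera in the world. Camera axes: x right, y up, looking along -z (the intrinsics and any distortion apply to the point x, -y, -z); pixel columns grow to the right and rows downward; lengths in m; the calibration is good to about 2 mm. A picture is of the moment at which its call begins. camera_info takes no time and is no camera call.
- ctrl.close_job(): hands the job in; it is judged then, once.
The state is a dict: "t": time; "joint_positions": joint angles; "qvel": joint speeds; "tau": joint torques, N m; "eef_pos": TCP position; "eef_rot": TCP orientation; "ft_force": force on the tool from outside, world axes, zero at the start; "moment": the same for the moment, N m; "gripper_width": opening from 0.0 (shut) to 1.0 (fully open); "grasp_force": force on a finger pad.
Only numpy, scipy, OpenCV 4.12 (cv2) and the standard library are available. Lean on these libraries where they do the work, as an engineer would, in place of code of your own. Each camera call takes 0.05 s, during which the arm holds its last target. There are 200 camera calls.

### The job

Roll the aluminium drum along its two rails so that it drops gently into the vee cradle and settles there by itself. Then slide it along the vee until it is home against the end stop, feeling for the stop and not pushing hard on it, and only then press the clamp knob straight down until its pad holds the drum firmly but not crushingly. Leave the drum clamped and do not disturb the loose things on the bench.

Things in the scene. Friction and masses are not known exactly. Their poses are not given: they have to be found in the camera images.
- vee_fixture: Fixture fixed to the bench: dark base plate 140 (x) x 245 (y) x 10 mm, two identical steel rails with vees, each 24 mm wide, centred at its x = -38 and +38 mm. Origin on the bench top, under the vee's bottom line, midway along it. Its x runs along the vee to the end stop (yaw within 0.2 rad of the world's x), -y from the vee out along the rails. The vee's end at -x is open.
- vee_mid (a point): Middle of the vee's bottom line, 14 mm above the bench. Vee of 120 degrees, each flank 30 degrees from level; near shoulder (rail side) at fixture y = -32, z = 32 mm; far shoulder at y = +45, z = 40 mm. A seated drum has its axis along the fixture's x at y = 0, z = 72 mm.
- rail_end (a point): Outer end of the rails, midway between them, on their top (fixture y = -150, z = 27 mm). A lip 10 mm high stands there. The rails rise from here at 2.5 degrees to the vee's near shoulder, so a drum let go on them rolls back to the lip. Mind the surroundings: a lamp post on the bench's left front edge (world x 0.37, y 0.49) and a clamp hanging from the wall shelf (world x 0.62, y 0.10, z 0.45).
- drum: The round part: closed aluminium drum, too wide to grasp, diameter 100 mm, length 110 mm, 0.4 to 0.8 kg, flat ends. Origin: its centre; own x axis = axis of rotation, pointing like the fixture's x. Starts on the rails against the lip, axis at about fixture y = -122, z = 79 mm, centre at fixture x = -8 to +2 mm. Seated in the vee it resists sliding along x with 2 to 10 N.
- stop_bracket: End stop at the vee's +x end: dark upright plate 50 mm wide, 94 mm high; origin on the bench under the plate's face towards the drum (fixture x = 82 mm). 72 mm up, a rigid set screw with a flat nose 22 mm across stands out 1 to 17 mm from that face; its setting differs each time and is not measured: find it by feel. It must never bear more than 20 N.
- clamp (a joint): Slide of the hold-down clamp, m: 0 = raised (start), grows downwards to 0.035. Stays where it is left; takes about 7 N to push down. Its pad meets a seated drum at about 0.020; from there the push needed and the pad's force on the drum grow by 2 N per mm. Good clamping is 6 to 12 N on the drum (13 to 19 N of push in all); over 16 N on the drum is too hard.
- clamp_knob (a point): Centre of the top face of the clamp's round black knob (36 mm across), straight above the vee at fixture x = +24 mm, y = 0, 192 mm above the bench when raised. Press here, straight down. The arm below it comes from a column (22x18 mm, 211 mm high) at fixture x = +24, y = +66 mm behind the vee and ends 14 mm past the vee's middle.
- clamp_pad: The clamp's sprung round rubber pad, 24 mm across, below the knob; origin at the centre of its underside, 142 mm above the bench when raised.
- seat_pin (a joint): A small brass pin (6 mm across) in the nose of the end stop's set screw, that shows whether the drum is home. Value in m: 0 = standing out 6 mm, 0.006 = pushed in flush because the drum touches the nose. It is pushed in with less than 0.1 N.
- usb_stick: Bystander: usb adapter 52x17x8 mm, loose on the bench in front of the fixture. Origin under its centre.
- tweezers: Bystander: steel tweezers 120x13x9 mm, loose in front of the fixture. Origin under their centre.
- terminal_pile: Bystander: green terminal strip 12x40x12 mm, loose in front of the fixture. Origin under its centre.
- cap_disc: Bystander: white plastic cap 39 mm across, 12 mm high, loose. Origin under its centre.
- pcb: Bystander: circuit board 42x70x35 mm, loose. Origin under its centre.
- solder_reel: Bystander: solder reel 87x81x52 mm, loose. Origin under its centre.
Not all that is in view belongs to the job. There is more than one size of the drum; the job needs the larger.

How it is judged:
By the outcome, as a careful person would: the job done as asked, in the order asked, and still so for the second after the job is handed in, with the robot touching nothing.
It also fails if it takes over 67 s, if anything falls off the work surface, if the arm or the gripper's body presses on something with over 40 N, if the wrist force passes 120 N, or if a joint passes its speed limit or range.

## Working session

There is one attempt and no reset: what is moved stays moved. The work goes in short steps, Python scripts to look and compute and a tool call to move; the robot and the scene stay as the last step left them, time stands still between calls to the robot, and variables do not carry over. Pictures are saved under pics/ and viewed, at most 10 in all, crops included, and the job is handed in when it is done.

Besides the shell and the picture viewer there is one more tool, called as name(argument=value, ...), one argument or row to a line, values as JSON. drive_tool: Moves the arm, as the interface text tells. Its arguments: {"type":"object","properties":{"steps":{"type":"array","items":{"type":"array","items":{"type":"number"}}},"grip_force":{"type":"number"}},"required":["steps"]}

```bash
mkdir -p pics; python3 - <<'E'
from station import ctrl
import cv2,numpy as np
for n in("top","side"):
    cv2.imwrite(f"pics/{n}0.png",ctrl.snapshot(n)); i=ctrl.camera_info(n); print(n,i)
o=ctrl.get_obs(); print(o['t'],o['eef_pos'],o['eef_rot'],o['ft_force'])
E
```

```text
top {'K': array([[544.72547024,   0.        , 279.6076173 ],
       [  0.        , 544.72547024, 212.53224985],
       [  0.        ,   0.        ,   1.        ]]), 'k1': -0.21569368598177746, 'origin': array([0.24325518, 0.06900234, 1.25157196]), 'rotation': array([[ 0.10195741,  0.97168262, -0.21316092],
       [-0.99478364,  0.10027658, -0.01871146],
       [ 0.00319344,  0.21395677,  0.97683791]])}
side {'K': array([[540.01034915,   0.        , 282.60527706],
       [  0.        , 540.01034915, 217.43478591],
       [  0.        ,   0.        ,   1.        ]]), 'k1': -0.20490840550835787, 'origin': array([0.30257076, 0.92639634, 0.74495069]), 'rotation': array([[-0.97905228,  0.10013201, -0.17728571],
       [-0.20300877, -0.54687527,  0.81222834],
       [-0.01562311,  0.83120456,  0.55574715]])}
0.1 [ 0.13921766 -0.60884707  0.21394392] [[ 9.74838193e-01  2.22913463e-01 -2.92484065e-04]
 [ 2.22913654e-01 -9.74837450e-01  1.20394975e-03]
 [-1.67478106e-05 -1.23885489e-03 -9.99999232e-01]] [ 0.27741111 -0.51055922  0.59855236]
```

View pics/top0.png

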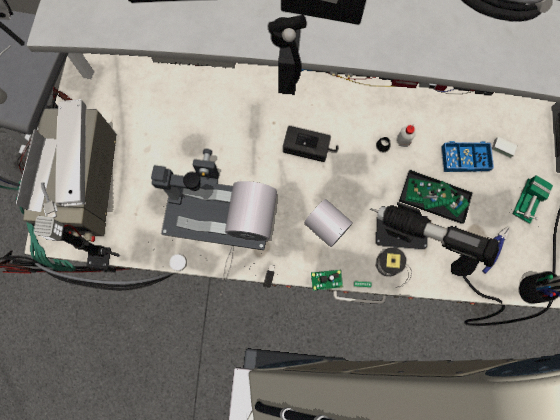

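View pics/side0.png

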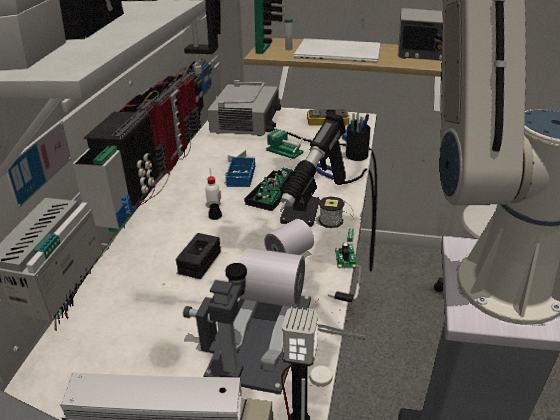

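Candidates for "drum" (top image): the drum on the rails at (252,209), larger, in the fixture, and a loose smaller one at (328,222). By the description I choose (252,209). I'll check it in a close crop.

```bash
python3 - <<'E'
import cv2
a=cv2.imread("pics/top0.png")[140:260,145:300]; cv2.imwrite("pics/topc.png",cv2.resize(a,None,fx=5,fy=5,interpolation=cv2.INTER_CUBIC)[:600,:800])
a=cv2.imread("pics/side0.png")[240:400,170:350]; cv2.imwrite("pics/sidec.png",cv2.resize(a,None,fx=3.75,fy=3.75,interpolation=cv2.INTER_CUBIC))
E
```

```text
(no output)
```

View pics/topc.png

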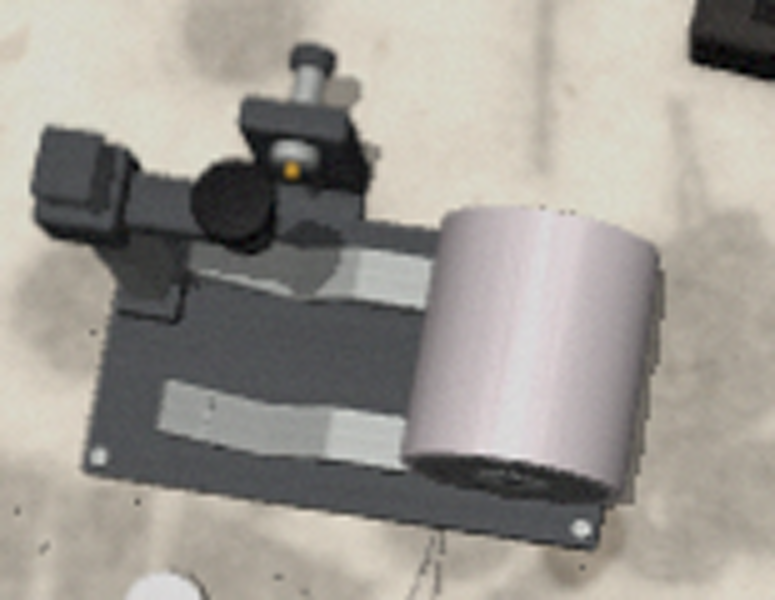

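View pics/sidec.png

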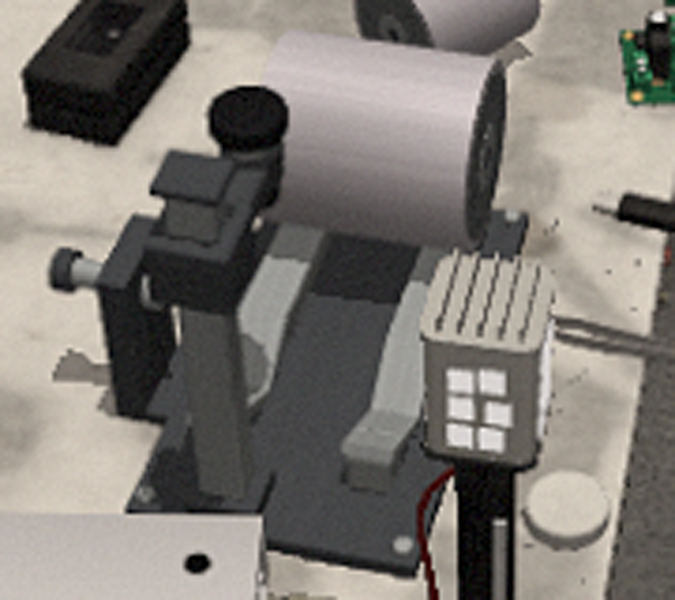

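The top crop shows the chosen large drum at (540,350), on two rails with vees. The plate screws are at (98,456) and (581,528), the knob at (233,200), and the stop with its brass pin at (291,170). The side crop shows the screws at (403,545), (513,217) and (147,495), the knob top at (248,115), and the lamp head in front.

```bash
cat > h.py <<'E'
import numpy as np,cv2
from station import ctrl
def ray(n,u,v):
    i=ctrl.camera_info(n);K=i['K']
    d=cv2.undistortPoints(np.array([[[u,v]]],float),K,np.array([i['k1'],0,0,0]))[0,0]
    r=i['rotation']@np.array([d[0],-d[1],-1]); return i['origin'],r/np.linalg.norm(r)
def plane(n,u,v,z):
    o,r=ray(n,u,v); return o+r*(z-o[2])/r[2]
def proj(n,p):
    i=ctrl.camera_info(n);c=i['rotation'].T@(np.asarray(p)-i['origin'])
    d=np.array([c[0],-c[1]])/-c[2]; d*=1+i['k1']*(d@d); return i['K'][:2,:2]@d+i['K'][:2,2]
T=lambda x,y:((x+.5)/5-.5+145,(y+.5)/5-.5+140)
S=lambda x,y:((x+.5)/3.75-.5+170,(y+.5)/3.75-.5+240)
E
python3 - <<'E'
from h import *
np.set_printoptions(precision=4,suppress=True)
P=lambda l,*a:print(l,plane(*a))
P('FL top','top',*T(98,456),.010);P('FL side','side',*S(403,545),.010)
P('FR top','top',*T(581,528),.010);P('FR side','side',*S(513,217),.010)
P('BL side','side',*S(147,495),.010)
P('cornFL','top',*T(82,470),.010);P('cornFR','top',*T(598,550),.010)
P('knob top','top',*T(233,200),.192);P('knob side','side',*S(248,115),.192)
P('small drum','top',328,222,.07)
for z in(.1,.2,.3):P('lamp','side',300,310,z)
E
```

```text
FL top [0.443  0.3567 0.01  ]
FL side [0.4424 0.3548 0.01  ]
FR top [0.433  0.1281 0.01  ]
FR side [0.4311 0.1272 0.01  ]
BL side [0.5654 0.3501 0.01  ]
cornFL [0.4356 0.3634 0.01  ]
cornFR [0.4237 0.1192 0.01  ]
knob top [0.5241 0.2748 0.192 ]
knob side [0.5222 0.2824 0.192 ]
small drum [ 0.4907 -0.0173  0.07  ]
lamp [0.4208 0.2586 0.1   ]
lamp [0.4025 0.3621 0.2   ]
lamp [0.3842 0.4657 0.3   ]
```

```bash
python3 - <<'E'
from h import *
np.set_printoptions(precision=4,suppress=True)
c,s=np.cos(-.046),np.sin(-.046);R=np.array([[c,-s],[s,c]])
def F(n,px,z,o=(.4996,.2765)):
    p=plane(n,*px,z);return (R.T@(p[:2]-o))*1e3
print('nearsh front',F('top',T(328,436),.032)); print('nearsh back',F('top',T(355,272),.032))
print('far end front',F('top',T(164,404),.040))
print('knob',F('top',T(233,200),.192),F('side',S(248,115),.192))
print('pin',F('top',T(291,170),.072)); print('stopplate top corners',F('top',T(242,125),.094),F('top',T(350,137),.094))
print('sidefar tops',F('side',S(343,450),.040),F('side',S(392,465),.040))
print('drum bottom-left end, top',F('top',T(405,452),.079),F('top',T(440,215),.079),F('top',T(655,245),.079),F('top',T(615,495),.079))
print('column top',F('top',T(40,128),.211),F('top',T(100,200),.211))
E
```

```text
nearsh front [-38.3177 -31.4876]
nearsh back [ 39.7146 -30.4131]
far end front [-36.3533  44.6249]
knob [24.5877 -0.5377] [22.3364  6.8865]
pin [73.0015  0.5902]
stopplate top corners [84.4898 22.1729] [ 85.9296 -26.9064]
sidefar tops [-27.0538  52.1279] [-51.0269  55.4712]
drum bottom-left end, top [-48.3027 -73.537 ] [ 60.1919 -70.8554] [  60.6523 -167.9916] [ -53.4358 -167.5466]
column top [38.1478 79.4809] [11.9911 48.9456]
```

```bash
cat >> h.py <<'E'
from scipy.spatial.transform import Rotation as Ro
O=np.array([.4996,.2765]);YAW=-.046
RF=Ro.from_euler('z',YAW).as_matrix()
def W(x,y,z): # fixture mm -> world m
    return RF@np.array([x,y,z])*1e-3+np.r_[O,0]
def go(p,tx=None):
    """shift cm + rotvec; tx = world angle of the tool's x axis, tool down"""
    o=ctrl.get_obs();R=np.array(o['eef_rot']);R=np.array(R)
    s=R.T@(np.asarray(p)-o['eef_pos'])*100
    r=np.zeros(3) if tx is None else Ro.from_matrix(R.T@np.array([[np.cos(tx),np.sin(tx),0],[np.sin(tx),-np.cos(tx),0],[0,0,-1]])).as_rotvec()
    print('go',np.round(s,2),np.round(r,3))
def st():
    o=ctrl.get_obs();p=np.array(o['eef_pos']);q=RF.T@(p-np.r_[O,0])*1e3;R=np.array(o['eef_rot'])
    print('t',o['t'],'world',np.round(p,4),'fix mm',np.round(q,1),'tx',np.round(np.arctan2(R[1,0],R[0,0]),3),'zaxis',np.round(R[:,2],3),'f',np.round(o['ft_force'],1),'q',np.round(o['joint_positions'],2))
E
python3 - <<'E'
from h import *
print(plane('top',288,95,.45),plane('top',288,40,.45),plane('side',335,115,.2))
go([.33,-.05,.30],1.525)
E
```

```text
[0.61087453 0.09062162 0.45      ] [0.71113894 0.10038515 0.45      ] [ 0.44022552 -0.35603983  0.2       ]
go [ 31.06 -50.24  -8.54] [-1.0e-03 -1.0e-03 -1.3e+00]
```

drive_tool(
  steps=[
    [31,-50.2,-8.5,0,0,-1.3,0.6],
    [31,-50.2,-8.5,0,0,-1.3,0.6],
    [31,-50.2,-8.5,0,0,-1.3,0.6],
    [31,-50.2,-8.5,0,0,-1.3,0.6],
    [31,-50.2,-8.5,0,0,-1.3,0.6],
  ],
)

```text
t: 0.6
eef_pos: [0.2192, -0.373, 0.2501]
eef_rot: [[0.557, 0.831, -0.0], [0.831, -0.557, 0.001], [0.0, -0.0, -1.0]]
ft_force: [1.4, 0.3, 1.0]
gripper_width: 0.607
grasp_force: 0.0
```

```bash
python3 -c "
from h import *
st();go([.33,-.05,.30],1.525)"
```

```text
t 0.6 world [ 0.2192 -0.373   0.2501] fix mm [-250.2 -661.7  250.1] tx 0.98 zaxis [-0.     0.001 -1.   ] f [1.4 0.3 1. ] q [-1.04  0.01  1.98  0.    1.16 -0.45]
go [33.   -8.78 -4.97] [-0.    -0.    -0.545]
```

drive_tool(
  steps=[
    [33,-8.8,-5,0,0,-0.545,0.6],
    [33,-8.8,-5,0,0,-0.545,0.6],
    [33,-8.8,-5,0,0,-0.545,0.6],
    [33,-8.8,-5,0,0,-0.545,0.6],
    [33,-8.8,-5,0,0,-0.545,0.6],
  ],
)

```text
t: 1.1
eef_pos: [0.3004, -0.1396, 0.2868]
eef_rot: [[0.048, 0.999, 0.001], [0.999, -0.048, -0.0], [-0.0, 0.001, -1.0]]
ft_force: [0.3, 0.4, 0.4]
gripper_width: 0.601
grasp_force: 0.0
```

```bash
python3 -c "
from h import *
st();go([.42,.02,.17],1.525)"
```

```text
t 1.1 world [ 0.3004 -0.1396  0.2868] fix mm [-179.8 -424.9  286.8] tx 1.522 zaxis [ 0.001 -0.    -1.   ] f [0.3 0.4 0.4] q [-0.44 -0.22  2.09  0.    1.27 -0.39]
go [16.53 11.16 11.68] [ 0.001  0.    -0.003]
```

drive_tool(
  steps=[
    [16.5,11.2,11.6,0,0,0,0.6],
    [16.5,11.2,11.6,0,0,0,0.6],
    [16.5,11.2,11.6,0,0,0,0.6],
    [16.5,11.2,11.6,0,0,0,0.6],
    [16.5,11.2,11.6,0,0,0,0.6],
  ],
)

```text
t: 1.6
eef_pos: [0.4213, 0.02, 0.1687]
eef_rot: [[0.049, 0.999, -0.001], [0.999, -0.049, 0.0], [0.0, -0.001, -1.0]]
ft_force: [-0.3, -0.6, 0.4]
gripper_width: 0.603
grasp_force: 0.0
```

```bash
python3 -c "
from h import *
st();go(W(-3,-200,150),1.525);go(W(-3,-200,62),1.525)"
```

```text
t 1.6 world [0.4213 0.02   0.1687] fix mm [ -66.4 -259.8  168.7] tx 1.521 zaxis [-0.001  0.    -1.   ] f [-0.3 -0.6  0.4] q [0.04 0.09 2.09 0.   0.96 0.09]
go [6.   6.32 1.87] [-0.001 -0.    -0.004]
go [ 6.    6.33 10.67] [-0.001 -0.    -0.004]
```

drive_tool(
  steps=[
    [3,3.2,1,0,0,-0.004,0.6],
    [6,6.3,2,0,0,-0.004,0.6],
    [6,6.3,6,0,0,-0.004,0.6],
    [6,6.3,10.7,0,0,-0.004,0.6],
    [6,6.3,10.7,0,0,-0.004,0.6],
  ],
)

```text
t: 2.1
eef_pos: [0.4823, 0.0739, 0.0586]
eef_rot: [[0.046, 0.999, -0.01], [0.999, -0.046, -0.002], [-0.002, -0.01, -1.0]]
ft_force: [-0.6, 0.3, 0.1]
gripper_width: 0.599
grasp_force: 0.0
```

```bash
python3 -c "
from h import *
st();cv2.imwrite('pics/t1.png',cv2.resize(ctrl.snapshot('top')[120:280,140:350],None,fx=3.5,fy=3.5));cv2.imwrite('pics/s1.png',ctrl.snapshot('side'))"
```

```text
t 2.1 world [0.4823 0.0739 0.0586] fix mm [  -8.  -203.2   58.6] tx 1.524 zaxis [-0.01  -0.002 -1.   ] f [-0.6  0.3  0.1] q [ 0.15  0.37  2.04 -0.    0.74  0.2 ]
```

View pics/t1.png

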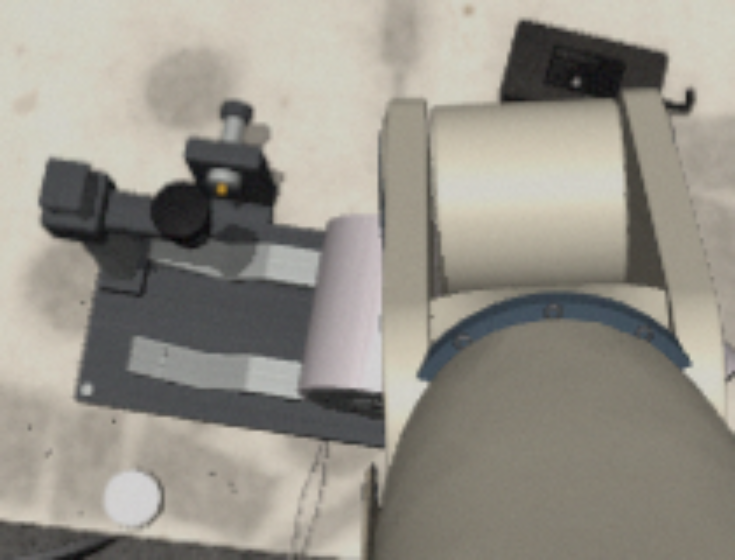

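The picture shows the arm behind the drum on its right, clear of it. The drum's visible edge is at (345,300), with the knob at (180,212) and the vee clear.

drive_tool(
  steps=[
    [0.7,0.4,0,0,0,0,0.6],
    [1.3,0.4,0,0,0,0,0.6],
    [1.7,0.4,0,0,0,0,0.6],
    [2.0,0.4,0,0,0,0,0.6],
    [2.3,0.4,0,0,0,0,0.6],
  ],
)

```text
t: 2.7
eef_pos: [0.4921, 0.0973, 0.0641]
eef_rot: [[0.046, 0.999, 0.001], [0.999, -0.046, -0.0], [-0.0, 0.001, -1.0]]
ft_force: [0.5, -0.5, 0.5]
gripper_width: 0.602
grasp_force: 0.2
```

```bash
python3 -c "
from h import *
st()"
```

```text
t 2.7 world [0.4921 0.0973 0.0641] fix mm [   0.8 -179.3   64.1] tx 1.524 zaxis [ 0.001 -0.    -1.   ] f [ 0.5 -0.5  0.5] q [ 0.19  0.37  2.02 -0.    0.75  0.24]
```

drive_tool(
  steps=[
    [0.4,0,0,0,0,0,0.6],
    [0.8,0,0,0,0,0,0.6],
    [1.2,0,0,0,0,0,0.6],
    [1.6,0,0,0,0,0,0.6],
    [2.0,0,0,0,0,0,0.6],
  ],
)

```text
t: 3.2
eef_pos: [0.4927, 0.1174, 0.0634]
eef_rot: [[0.047, 0.999, -0.0], [0.999, -0.047, -0.0], [-0.0, -0.0, -1.0]]
ft_force: [0.1, -0.5, 1.6]
gripper_width: 0.601
grasp_force: 0.7
```

drive_tool(
  steps=[
    [0.4,0,0,0,0,0,0.6],
    [0.8,0,0,0,0,0,0.6],
    [1.2,0,0,0,0,0,0.6],
    [1.6,0,0,0,0,0,0.6],
    [2.0,0,0,0,0,0,0.6],
  ],
)

```text
t: 3.7
eef_pos: [0.4938, 0.1374, 0.0634]
eef_rot: [[0.047, 0.999, -0.0], [0.999, -0.047, -0.0], [-0.0, -0.0, -1.0]]
ft_force: [-0.4, -1.7, 1.3]
gripper_width: 0.597
grasp_force: 0.7
```

drive_tool(
  steps=[
    [0.4,0,0,0,0,0,0.6],
    [0.8,0,0,0,0,0,0.6],
    [1.2,0,0,0,0,0,0.6],
    [1.6,0,0,0,0,0,0.6],
    [2.0,0,0,0,0,0,0.6],
  ],
)

```text
t: 4.2
eef_pos: [0.4947, 0.1574, 0.0634]
eef_rot: [[0.047, 0.999, -0.0], [0.999, -0.047, 0.0], [0.0, -0.0, -1.0]]
ft_force: [-0.4, -1.9, 1.5]
gripper_width: 0.597
grasp_force: 0.7
```

```bash
python3 -c "
from h import *
st();cv2.imwrite('pics/t2.png',cv2.resize(ctrl.snapshot('top')[120:280,140:350],None,fx=2,fy=2));st();a=ctrl.snapshot('side');cv2.imwrite('pics/s2.png',cv2.resize(a[230:400,170:360],None,fx=2,fy=2))
a=cv2.imread('pics/t2.png');b=cv2.imread('pics/s2.png');h=320;cv2.imwrite('pics/c2.png',np.hstack([a[:h],b[:h]]))"
```

```text
t 4.2 world [0.4947 0.1574 0.0634] fix mm [   0.6 -119.2   63.4] tx 1.524 zaxis [-0.  0. -1.] f [-0.4 -1.9  1.5] q [0.31 0.39 1.98 0.   0.77 0.35]
t 4.25 world [0.4948 0.1579 0.0635] fix mm [   0.7 -118.7   63.5] tx 1.524 zaxis [ 0.  0. -1.] f [ 0.5  0.2 -0. ] q [0.31 0.39 1.98 0.   0.77 0.35]
```

View pics/c2.png

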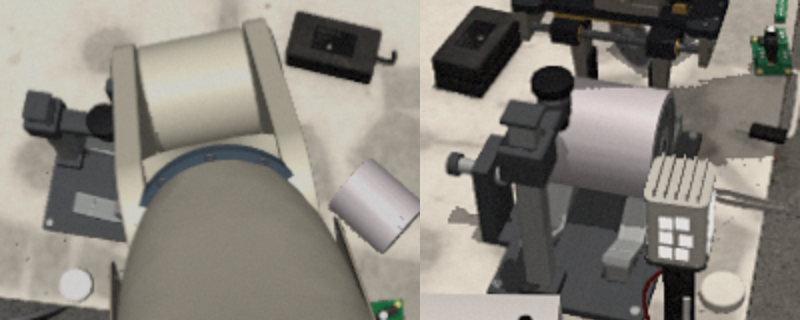

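The picture shows the drum pushed half way, straight on the rails: drum at (615,140) in the right half, fingers behind it, clamp clear.

drive_tool(
  steps=[
    [0.4,0,0,0,0,0,0.6],
    [0.8,0,0,0,0,0,0.6],
    [1.1,0,0,0,0,0,0.6],
    [1.4,0,0,0,0,0,0.6],
    [1.7,0,0,0,0,0,0.6],
  ],
)

```text
t: 4.8
eef_pos: [0.4955, 0.1742, 0.0635]
eef_rot: [[0.047, 0.999, -0.0], [0.999, -0.047, -0.0], [-0.0, 0.0, -1.0]]
ft_force: [-0.1, -1.4, 2.6]
gripper_width: 0.595
grasp_force: 0.7
```

drive_tool(
  steps=[
    [0.2,0,0,0,0,0,0.6],
    [0.4,0,0,0,0,0,0.6],
    [0.6,0,0,0,0,0,0.6],
    [0.75,0,0,0,0,0,0.6],
    [0.9,0,0,0,0,0,0.6],
  ],
)

```text
t: 5.3
eef_pos: [0.4959, 0.1831, 0.0634]
eef_rot: [[0.047, 0.999, -0.0], [0.999, -0.047, -0.0], [-0.0, -0.0, -1.0]]
ft_force: [-0.5, -1.5, 1.0]
gripper_width: 0.601
grasp_force: 0.5
```

```bash
python3 -c "
from h import *
st()"
```

```text
t 5.3 world [0.4959 0.1831 0.0634] fix mm [  0.6 -93.5  63.4] tx 1.524 zaxis [-0. -0. -1.] f [-0.5 -1.5  1. ] q [0.35 0.4  1.96 0.   0.78 0.4 ]
```

drive_tool(
  steps=[
    [0.1,0,0,0,0,0,0.6],
    [0.2,0,0,0,0,0,0.6],
    [0.3,0,0,0,0,0,0.6],
    [0.4,0,0,0,0,0,0.6],
    [0.4,0,0,0,0,0,0.6],
  ],
)

```text
t: 5.8
eef_pos: [0.4961, 0.1872, 0.0634]
eef_rot: [[0.047, 0.999, 0.0], [0.999, -0.047, 0.0], [0.0, 0.0, -1.0]]
ft_force: [0.0, 0.1, 0.7]
gripper_width: 0.597
grasp_force: 0.0
```

```bash
python3 -c "
from h import *
st();a=ctrl.snapshot('side');cv2.imwrite('pics/s3.png',cv2.resize(a[230:400,170:360],None,fx=3,fy=3))"
```

```text
t 5.8 world [0.4961 0.1872 0.0634] fix mm [  0.6 -89.4  63.4] tx 1.524 zaxis [ 0.  0. -1.] f [0.  0.1 0.7] q [0.36 0.41 1.96 0.   0.78 0.4 ]
```

drive_tool(
  steps=[
    [-0.3,0,0,0,0,0,0.6],
    [-1,0,0,0,0,0,0.6],
    [-3,0,0,0,0,0,0.6],
    [-6,0,0,0,0,0,0.6],
    [-9,0,0,0,0,0,0.6],
  ],
)

```text
t: 6.35
eef_pos: [0.4916, 0.0959, 0.0634]
eef_rot: [[0.046, 0.999, -0.0], [0.999, -0.046, -0.0], [-0.0, 0.0, -1.0]]
ft_force: [-0.0, -0.5, 0.6]
gripper_width: 0.601
grasp_force: 0.0
```

drive_tool(
  steps=[
    [-1,-2,-3,0,0,0,0],
    [-1,-6,-6,0,0,0,0],
    [-1,-11,-8,0,0,0,0],
    [-1,-15,-8,0,0,0,0],
    [-1,-18,-8,0,0,0,0],
  ],
)

```text
t: 6.85
eef_pos: [0.309, 0.0949, 0.1436]
eef_rot: [[0.048, 0.999, 0.0], [0.999, -0.048, 0.0], [0.0, 0.0, -1.0]]
ft_force: [-0.5, 0.1, 0.9]
gripper_width: 0.185
grasp_force: 0.0
```

```bash
python3 -c "
from h import *
st();a=ctrl.snapshot('top');cv2.imwrite('pics/t4f.png',a);b=ctrl.snapshot('side');cv2.imwrite('pics/s4f.png',b);
cv2.imwrite('pics/c4.png',np.hstack([cv2.resize(a[140:260,150:280],None,fx=3,fy=3,interpolation=2),cv2.resize(b[250:370,190:325],None,fx=3,fy=3,interpolation=2)]))"
```

```text
t 6.85 world [0.309  0.0949 0.1436] fix mm [-182.1 -190.2  143.6] tx 1.523 zaxis [ 0.  0. -1.] f [-0.5  0.1  0.9] q [ 0.29 -0.04  2.3   0.    0.88  0.34]
```

View pics/c4.png

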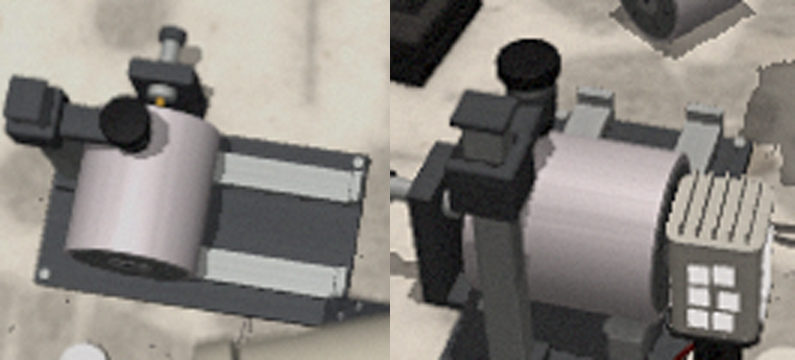

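The picture shows the drum lying across both vees, its near end hub at (130,264), with a gap to the pin at (160,100). So it is seated and settled.

```bash
cat >> h.py <<'E'
def got(p,tx,tilt):
    o=ctrl.get_obs();R=np.array(o['eef_rot'])
    D=np.array([[np.cos(tx),np.sin(tx),0],[np.sin(tx),-np.cos(tx),0],[0,0,-1]])@Ro.from_rotvec([0,-tilt,0]).as_matrix()
    print('got',np.round(R.T@(np.asarray(p)-o['eef_pos'])*100,2),np.round(Ro.from_matrix(R.T@D).as_rotvec(),3))
E
python3 -c "
from h import *
for px in ((193.2,228),(150+66/3,140+248/3),(150+192/3,140+270/3)):
  p=plane('top',*px,.072);print(RF.T@(p-np.r_[O,0])*1e3)
got(W(-130,0,150),3.0956,.12)"
```

```text
[-53.49627859  -0.60612516  72.        ]
[-48.79091296  48.76926188  72.        ]
[-50.9707351  -47.23398627  72.        ]
got [19.05  5.34 -0.71] [-0.096 -0.095 -1.569]
```

drive_tool(
  steps=[
    [4,1,-0.7,-0.01,-0.01,-0.15,0],
    [8,2,-0.7,-0.02,-0.02,-0.3,0],
    [12,3,-0.7,-0.03,-0.03,-0.45,0],
    [16,4.5,-0.7,-0.04,-0.04,-0.6,0],
    [19,5.3,-0.7,-0.05,-0.05,-0.75,0],
  ],
)

```text
t: 7.45
eef_pos: [0.3756, 0.2856, 0.1505]
eef_rot: [[-0.647, 0.76, 0.064], [0.76, 0.65, -0.029], [-0.064, 0.029, -0.998]]
ft_force: [-0.2, 0.0, 0.3]
gripper_width: 0.004
grasp_force: 0.0
```

```bash
python3 -c "
from h import *
st();got(W(-130,0,150),3.0956,.12)"
```

```text
t 7.45 world [0.3756 0.2856 0.1505] fix mm [-124.3    3.4  150.5] tx 2.277 zaxis [ 0.064 -0.029 -0.998] f [-0.2  0.   0.3] q [ 0.7   0.18  2.04 -0.08  0.9   0.04]
got [ 0.14 -0.65  0.03] [-0.047 -0.041 -0.816]
```

drive_tool(
  steps=[
    [0.1,-0.6,0,-0.047,-0.041,-0.816,0],
    [0.1,-0.6,0,-0.047,-0.041,-0.816,0],
    [0.1,-0.6,0,-0.047,-0.041,-0.816,0],
    [0.1,-0.6,0,-0.047,-0.041,-0.816,0],
    [0.1,-0.6,0,-0.047,-0.041,-0.816,0],
  ],
)

```text
t: 7.95
eef_pos: [0.3692, 0.2799, 0.1501]
eef_rot: [[-0.987, 0.115, 0.114], [0.114, 0.993, -0.011], [-0.115, 0.003, -0.993]]
ft_force: [-0.4, 0.0, -0.2]
gripper_width: 0.006
grasp_force: 0.0
```

```bash
python3 -c "
from h import *
st();got(W(-110,0,64),3.0956,.12)"
```

```text
t 7.95 world [0.3692 0.2799 0.1501] fix mm [-130.4   -2.6  150.1] tx 3.026 zaxis [ 0.114 -0.011 -0.993] f [-0.4  0.  -0.2] q [ 0.71  0.14  2.09 -0.11  0.83 -0.67]
got [-1.02  0.37  8.79] [-0.005 -0.005 -0.069]
```

drive_tool(
  steps=[
    [0,0.4,3,-0.005,-0.005,-0.069,0],
    [-0.5,0.4,6,-0.005,-0.005,-0.069,0],
    [-1,0.4,8.8,-0.005,-0.005,-0.069,0],
    [-1,0.4,8.8,-0.005,-0.005,-0.069,0],
    [-1,0.4,8.8,-0.005,-0.005,-0.069,0],
  ],
)

```text
t: 8.45
eef_pos: [0.3889, 0.2813, 0.0638]
eef_rot: [[-0.992, 0.053, 0.118], [0.052, 0.999, -0.007], [-0.118, -0.001, -0.993]]
ft_force: [0.5, -0.4, -0.0]
gripper_width: 0.007
grasp_force: 0.0
```

```bash
python3 -c "
from h import *
st();got(W(-68,0,64),3.0956,.12);got(W(-58,0,64),3.0956,.12)"
```

```text
t 8.45 world [0.3889 0.2813 0.0638] fix mm [-110.8   -0.3   63.8] tx 3.089 zaxis [ 0.118 -0.007 -0.993] f [ 0.5 -0.4 -0. ] q [ 0.68  0.31  2.13 -0.14  0.62 -0.73]
got [-4.25  0.06  0.49] [-0.002 -0.001 -0.007]
got [-5.25  0.07  0.61] [-0.002 -0.001 -0.007]
```

drive_tool(
  steps=[
    [-2,0.05,0.24,0,0,-0.007,0],
    [-3.6,0.05,0.43,0,0,-0.007,0],
    [-4.1,0.05,0.48,0,0,-0.007,0],
    [-4.3,0.05,0.5,0,0,-0.007,0],
    [-4.4,0.05,0.52,0,0,-0.007,0],
  ],
)

```text
t: 8.95
eef_pos: [0.4328, 0.2796, 0.0643]
eef_rot: [[-0.992, 0.046, 0.119], [0.045, 0.999, -0.006], [-0.119, -0.001, -0.993]]
ft_force: [0.1, -0.1, 0.3]
gripper_width: 0.002
grasp_force: 0.0
```

drive_tool(
  steps=[
    [-0.1,0,0.01,0,0,0,0],
    [-0.2,0,0.02,0,0,0,0],
    [-0.3,0,0.03,0,0,0,0],
    [-0.4,0,0.05,0,0,0,0],
    [-0.5,0,0.06,0,0,0,0],
  ],
)

```text
t: 9.45
eef_pos: [0.4369, 0.2794, 0.0638]
eef_rot: [[-0.992, 0.046, 0.117], [0.045, 0.999, -0.007], [-0.117, -0.001, -0.993]]
ft_force: [-6.7, 1.8, 4.9]
gripper_width: 0.006
grasp_force: 3.3
```

drive_tool(
  steps=[
    [-0.1,0,0.01,0,0,0,0],
    [-0.2,0,0.02,0,0,0,0],
    [-0.3,0,0.03,0,0,0,0],
    [-0.4,0,0.05,0,0,0,0],
    [-0.5,0,0.06,0,0,0,0],
  ],
)

```text
t: 9.95
eef_pos: [0.4418, 0.2792, 0.0639]
eef_rot: [[-0.992, 0.045, 0.117], [0.045, 0.999, -0.007], [-0.117, -0.001, -0.993]]
ft_force: [-6.0, 1.2, 4.3]
gripper_width: 0.005
grasp_force: 3.1
```

```bash
python3 -c "
from h import *
st()"
```

```text
t 9.95 world [0.4418 0.2792 0.0639] fix mm [-57.9   0.   63.9] tx 3.096 zaxis [ 0.117 -0.007 -0.993] f [-6.   1.2  4.3] q [ 0.61  0.36  2.04 -0.12  0.65 -0.82]
```

drive_tool(
  steps=[
    [-0.08,0,0.01,0,0,0,0],
    [-0.16,0,0.02,0,0,0,0],
    [-0.24,0,0.03,0,0,0,0],
    [-0.32,0,0.04,0,0,0,0],
    [-0.32,0,0.04,0,0,0,0],
  ],
)

```text
t: 10.45
eef_pos: [0.4451, 0.2791, 0.0639]
eef_rot: [[-0.992, 0.046, 0.117], [0.045, 0.999, -0.007], [-0.118, -0.001, -0.993]]
ft_force: [-5.5, 0.8, 4.5]
gripper_width: 0.006
grasp_force: 2.8
```

```bash
python3 -c "
from h import *
st();a=ctrl.snapshot('top');cv2.imwrite('pics/c5.png',cv2.resize(a[140:260,150:280],None,fx=4.5,fy=4.5,interpolation=2))"
```

```text
t 10.45 world [0.4451 0.2791 0.0639] fix mm [-54.5   0.1  63.9] tx 3.096 zaxis [ 0.117 -0.007 -0.993] f [-5.5  0.8  4.5] q [ 0.61  0.36  2.04 -0.12  0.65 -0.83]
```

View pics/c5.png

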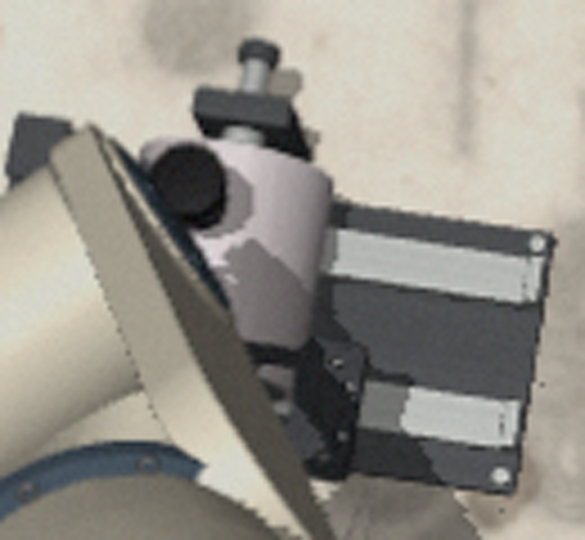

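The picture shows the drum end at about (260,148) close behind the nose at (242,132), fingers at the drum's near end at (280,370), and the wrist above and left of the knob.

drive_tool(
  steps=[
    [-0.06,0,0.01,0,0,0,0],
    [-0.12,0,0.01,0,0,0,0],
    [-0.18,0,0.02,0,0,0,0],
    [-0.24,0,0.03,0,0,0,0],
    [-0.3,0,0.04,0,0,0,0],
  ],
)

```text
t: 11.0
eef_pos: [0.448, 0.2789, 0.0638]
eef_rot: [[-0.992, 0.046, 0.117], [0.045, 0.999, -0.007], [-0.117, -0.001, -0.993]]
ft_force: [-6.2, 1.3, 6.2]
gripper_width: 0.004
grasp_force: 3.4
```

```bash
python3 -c "
from h import *
st()
for px in ((265,147),(242,140)):
  for z in(.072,.122): print(RF.T@(plane('top',150+px[0]/4.5,140+px[1]/4.5,z)-np.r_[O,0])*1e3)"
```

```text
t 11.0 world [0.448  0.2789 0.0638] fix mm [-51.7   0.   63.8] tx 3.096 zaxis [ 0.117 -0.007 -0.993] f [-6.2  1.3  6.2] q [ 0.6   0.37  2.03 -0.12  0.65 -0.83]
[ 77.17041683 -12.75574742  72.        ]
[ 63.44923001 -21.50087404 122.        ]
[79.10787958 -0.55104864 72.        ]
[ 65.30456709  -9.81351117 122.        ]
```

drive_tool(
  steps=[
    [-0.05,0,0.01,0,0,0,0],
    [-0.1,0,0.01,0,0,0,0],
    [-0.15,0,0.02,0,0,0,0],
    [-0.2,0,0.02,0,0,0,0],
    [-0.25,0,0.03,0,0,0,0],
  ],
)

```text
t: 11.5
eef_pos: [0.4505, 0.2788, 0.0638]
eef_rot: [[-0.992, 0.045, 0.117], [0.045, 0.999, -0.007], [-0.117, -0.002, -0.993]]
ft_force: [-7.1, 1.6, 5.1]
gripper_width: 0.005
grasp_force: 3.2
```

drive_tool(
  steps=[
    [-0.05,0,0.01,0,0,0,0],
    [-0.1,0,0.01,0,0,0,0],
    [-0.15,0,0.02,0,0,0,0],
    [-0.2,0,0.02,0,0,0,0],
    [-0.25,0,0.03,0,0,0,0],
  ],
)

```text
t: 12.0
eef_pos: [0.453, 0.2787, 0.0638]
eef_rot: [[-0.992, 0.045, 0.117], [0.045, 0.999, -0.007], [-0.117, -0.002, -0.993]]
ft_force: [-6.7, 2.4, 4.3]
gripper_width: 0.007
grasp_force: 3.2
```

drive_tool(
  steps=[
    [-0.03,0,0,0,0,0,0],
    [-0.06,0,0.01,0,0,0,0],
    [-0.1,0,0.01,0,0,0,0],
    [-0.13,0,0.02,0,0,0,0],
    [-0.16,0,0.02,0,0,0,0],
  ],
)

```text
t: 12.5
eef_pos: [0.4545, 0.2786, 0.0638]
eef_rot: [[-0.992, 0.045, 0.117], [0.045, 0.999, -0.007], [-0.117, -0.002, -0.993]]
ft_force: [-6.3, 1.8, 4.5]
gripper_width: 0.011
grasp_force: 3.1
```

drive_tool(
  steps=[
    [-0.03,0,0,0,0,0,0],
    [-0.06,0,0.01,0,0,0,0],
    [-0.1,0,0.01,0,0,0,0],
    [-0.13,0,0.02,0,0,0,0],
    [-0.16,0,0.02,0,0,0,0],
  ],
)

```text
t: 13.0
eef_pos: [0.4557, 0.2785, 0.0637]
eef_rot: [[-0.992, 0.046, 0.116], [0.045, 0.999, -0.007], [-0.116, -0.002, -0.993]]
ft_force: [-9.9, 2.7, 6.8]
gripper_width: 0.003
grasp_force: 4.9
```

drive_tool(
  steps=[
    [-0.02,0,0,0,0,0,0],
    [-0.04,0,0,0,0,0,0],
    [-0.06,0,0,0,0,0,0],
    [-0.06,0,0,0,0,0,0],
  ],
)

```text
t: 13.4
eef_pos: [0.4558, 0.2785, 0.0637]
eef_rot: [[-0.992, 0.046, 0.115], [0.045, 0.999, -0.007], [-0.116, -0.002, -0.993]]
ft_force: [-10.5, 3.7, 7.6]
gripper_width: 0.005
grasp_force: 5.7
```

drive_tool(
  steps=[
    [-0.02,0,0,0,0,0,0],
    [-0.04,0,0,0,0,0,0],
    [-0.04,0,0,0,0,0,0],
  ],
)

```text
t: 13.7
eef_pos: [0.4558, 0.2784, 0.0637]
eef_rot: [[-0.992, 0.046, 0.115], [0.045, 0.999, -0.007], [-0.115, -0.002, -0.993]]
ft_force: [-12.3, 4.3, 8.3]
gripper_width: 0.003
grasp_force: 6.5
```

The force rose from a steady 6.5 N to over 12 N while the tool stood still, so the drum is on the stop. I'll back off now.

drive_tool(
  steps=[
    [0.1,0,0,0,0,0,0],
    [0.3,0,0,0,0,0,0],
    [1.5,0,-0.2,0,0,0,0],
    [4,0,-0.5,0,0,0,0],
    [7,0,-0.8,0,0,0,0],
  ],
)

```text
t: 14.2
eef_pos: [0.3875, 0.2818, 0.0637]
eef_rot: [[-0.992, 0.046, 0.12], [0.046, 0.999, -0.006], [-0.12, -0.0, -0.993]]
ft_force: [-0.8, -0.1, -0.6]
gripper_width: 0.007
grasp_force: 0.0
```

```bash
python3 -c "
from h import *
st();a=ctrl.snapshot('top');cv2.imwrite('pics/t6.png',a);go(W(-115,0,240),3.0956)"
```

```text
t 14.2 world [0.3875 0.2818 0.0637] fix mm [-1.122e+02  1.000e-01  6.370e+01] tx 3.095 zaxis [ 0.12  -0.006 -0.993] f [-0.8 -0.1 -0.6] q [ 0.69  0.31  2.13 -0.14  0.62 -0.73]
go [ -2.28   0.13 -17.58] [-0.004  0.116 -0.   ]
```

drive_tool(
  steps=[
    [-0.6,0.1,-4.5,0,0.03,0,0],
    [-1.2,0.1,-9,0,0.07,0,0],
    [-1.8,0.1,-13.5,0,0.1,0,0],
    [-2.3,0.1,-17.6,0,0.12,0,0],
    [-2.3,0.1,-17.6,0,0.12,0,0],
  ],
)

```text
t: 14.75
eef_pos: [0.3926, 0.2847, 0.2466]
eef_rot: [[-0.999, 0.046, 0.007], [0.046, 0.999, 0.005], [-0.007, 0.005, -1.0]]
ft_force: [1.2, -0.0, -0.5]
gripper_width: 0.006
grasp_force: 0.0
```

```bash
python3 -c "
from h import *
st();a=ctrl.snapshot('top');b=ctrl.snapshot('side')
cv2.imwrite('pics/c7.png',np.hstack([cv2.resize(a[140:260,150:280],None,fx=3,fy=3,interpolation=2),cv2.resize(b[250:370,190:325],None,fx=3,fy=3,interpolation=2)]))
go(W(24,0,225),3.0956)"
```

```text
t 14.75 world [0.3926 0.2847 0.2466] fix mm [-107.2    3.2  246.6] tx 3.096 zaxis [ 0.007  0.005 -1.   ] f [ 1.2 -0.  -0.5] q [ 0.62  0.09  1.89 -0.    1.15 -0.9 ]
go [-13.37  -0.15   1.68] [0.    0.001 0.001]
```

View pics/c7.png

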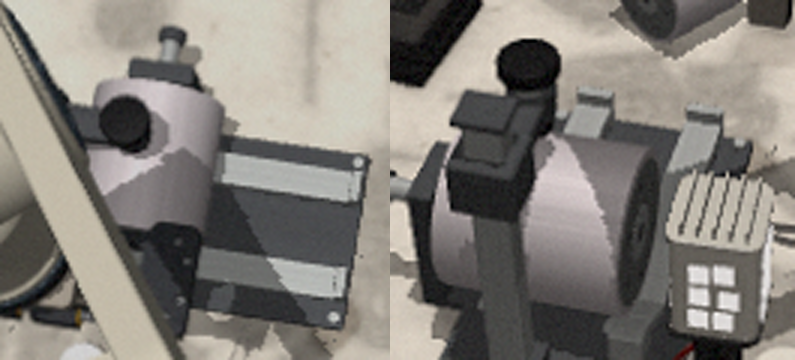

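The picture shows the drum tight up to the stop: left half, end at (165,80) with the nose and pin hidden; right half, drum against the upright at (425,210). The knob at (125,123) is undisturbed.

drive_tool(
  steps=[
    [-3,0,0,0,0,0,0],
    [-7,-0.1,0,0,0,0,0],
    [-11,-0.2,0.5,0,0,0,0],
    [-13.3,-0.2,1.5,0,0,0,0],
    [-13.4,-0.2,2.5,0,0,0,0],
  ],
)

```text
t: 15.35
eef_pos: [0.5248, 0.2741, 0.2133]
eef_rot: [[-0.999, 0.046, -0.002], [0.046, 0.999, -0.002], [0.002, -0.003, -1.0]]
ft_force: [-0.6, 0.6, 0.8]
gripper_width: 0.004
grasp_force: 0.0
```

```bash
python3 -c "
from h import *
st();go(W(24,0,197),3.0956)"
```

```text
t 15.35 world [0.5248 0.2741 0.2133] fix mm [ 25.3  -1.3 213.3] tx 3.095 zaxis [-0.002 -0.002 -1.   ] f [-0.6  0.6  0.8] q [ 0.48  0.31  1.71 -0.    1.13 -1.04]
go [0.12 0.13 1.63] [-0.003 -0.002 -0.001]
```

drive_tool(
  steps=[
    [0.1,0.1,0.6,0,0,0,0],
    [0.1,0.1,1.2,0,0,0,0],
    [0.1,0.1,1.6,0,0,0,0],
    [0.1,0.1,1.8,0,0,0,0],
    [0.1,0.1,2.0,0,0,0,0],
  ],
)

```text
t: 15.85
eef_pos: [0.5224, 0.2761, 0.1964]
eef_rot: [[-0.999, 0.045, 0.0], [0.045, 0.999, -0.001], [-0.0, -0.001, -1.0]]
ft_force: [0.7, 0.3, 0.6]
gripper_width: 0.003
grasp_force: 0.0
```

drive_tool(
  steps=[
    [0,0,0.1,0,0,0,0],
    [0,0,0.2,0,0,0,0],
    [0,0,0.3,0,0,0,0],
    [0,0,0.4,0,0,0,0],
    [0,0,0.5,0,0,0,0],
  ],
)

```text
t: 16.35
eef_pos: [0.5229, 0.2759, 0.1917]
eef_rot: [[-0.999, 0.045, -0.0], [0.045, 0.999, -0.001], [0.0, -0.001, -1.0]]
ft_force: [-1.3, -0.4, 6.6]
gripper_width: 0.004
grasp_force: 3.5
```

drive_tool(
  steps=[
    [0,0,0.2,0,0,0,0],
    [0,0,0.4,0,0,0,0],
    [0,0,0.6,0,0,0,0],
    [0,0,0.8,0,0,0,0],
    [0,0,1.0,0,0,0,0],
  ],
)

```text
t: 16.85
eef_pos: [0.5229, 0.2759, 0.1819]
eef_rot: [[-0.999, 0.045, -0.0], [0.045, 0.999, -0.001], [0.0, -0.001, -1.0]]
ft_force: [-2.7, -1.6, 8.1]
gripper_width: 0.004
grasp_force: 3.6
```

drive_tool(
  steps=[
    [0,0,0.1,0,0,0,0],
    [0,0,0.2,0,0,0,0],
    [0,0,0.3,0,0,0,0],
    [0,0,0.4,0,0,0,0],
    [0,0,0.5,0,0,0,0],
  ],
)

```text
t: 17.35
eef_pos: [0.5228, 0.2759, 0.1769]
eef_rot: [[-0.999, 0.045, -0.0], [0.045, 0.999, -0.001], [0.0, -0.001, -1.0]]
ft_force: [-2.3, -0.7, 8.5]
gripper_width: 0.007
grasp_force: 3.5
```

drive_tool(
  steps=[
    [0,0,0.1,0,0,0,0],
    [0,0,0.2,0,0,0,0],
    [0,0,0.3,0,0,0,0],
    [0,0,0.4,0,0,0,0],
    [0,0,0.5,0,0,0,0],
  ],
)

```text
t: 17.85
eef_pos: [0.5228, 0.2759, 0.1719]
eef_rot: [[-0.999, 0.045, -0.0], [0.045, 0.999, -0.001], [0.0, -0.001, -1.0]]
ft_force: [-3.2, -1.4, 8.7]
gripper_width: 0.005
grasp_force: 3.9
```

drive_tool(
  steps=[
    [0,0,0.05,0,0,0,0],
    [0,0,0.1,0,0,0,0],
    [0,0,0.15,0,0,0,0],
    [0,0,0.2,0,0,0,0],
    [0,0,0.2,0,0,0,0],
  ],
)

```text
t: 18.35
eef_pos: [0.5229, 0.2758, 0.1702]
eef_rot: [[-0.999, 0.045, -0.0], [0.045, 0.999, -0.001], [-0.0, -0.001, -1.0]]
ft_force: [-3.7, -1.2, 9.8]
gripper_width: 0.007
grasp_force: 4.7
```

drive_tool(
  steps=[
    [0,0,0.06,0,0,0,0],
    [0,0,0.12,0,0,0,0],
    [0,0,0.18,0,0,0,0],
    [0,0,0.24,0,0,0,0],
    [0,0,0.24,0,0,0,0],
  ],
)

```text
t: 18.85
eef_pos: [0.5229, 0.2759, 0.1682]
eef_rot: [[-0.999, 0.045, 0.0], [0.045, 0.999, -0.001], [-0.0, -0.001, -1.0]]
ft_force: [-4.1, -2.3, 12.8]
gripper_width: 0.005
grasp_force: 6.5
```

drive_tool(
  steps=[
    [0,0,0.06,0,0,0,0],
    [0,0,0.12,0,0,0,0],
    [0,0,0.18,0,0,0,0],
    [0,0,0.22,0,0,0,0],
    [0,0,0.22,0,0,0,0],
  ],
)

```text
t: 19.35
eef_pos: [0.5229, 0.2759, 0.1664]
eef_rot: [[-0.999, 0.045, 0.0], [0.045, 0.999, -0.001], [-0.0, -0.0, -1.0]]
ft_force: [-5.7, -3.1, 16.3]
gripper_width: 0.006
grasp_force: 8.4
```

drive_tool(
  steps=[
    [0,0,-0.1,0,0,0,0],
    [0,0,-0.4,0,0,0,0],
    [0,0,-1.5,0,0,0,0],
    [0,0,-4,0,0,0,0],
    [0,0,-8,0,0,0,0],
  ],
)

```text
t: 19.85
eef_pos: [0.5215, 0.2752, 0.2438]
eef_rot: [[-0.999, 0.045, -0.004], [0.045, 0.999, -0.003], [0.004, -0.003, -1.0]]
ft_force: [0.8, 0.2, 0.2]
gripper_width: 0.003
grasp_force: 0.0
```

drive_tool(
  steps=[
    [3,0,0,0,0,0,0],
    [7,0,0,0,0,0,0],
    [12,0,0,0,0,0,0],
    [15,0,0,0,0,0,0],
    [15,0,0,0,0,0,0],
  ],
)

```text
t: 20.35
eef_pos: [0.3698, 0.2824, 0.2452]
eef_rot: [[-0.999, 0.043, -0.001], [0.043, 0.999, -0.001], [0.001, -0.001, -1.0]]
ft_force: [-0.3, -0.6, 0.9]
gripper_width: 0.002
grasp_force: 0.0
```

```bash
python3 -c "
from h import *
st();a=ctrl.snapshot('top');b=ctrl.snapshot('side')
cv2.imwrite('pics/c8.png',np.hstack([cv2.resize(a[140:260,150:280],None,fx=3,fy=3,interpolation=2),cv2.resize(b[250:370,190:325],None,fx=3,fy=3,interpolation=2)]))"
```

```text
t 20.35 world [0.3698 0.2824 0.2452] fix mm [-1.299e+02 -1.000e-01  2.452e+02] tx 3.098 zaxis [-0.001 -0.001 -1.   ] f [-0.3 -0.6  0.9] q [ 0.65  0.07  1.92  0.    1.15 -0.88]
```

View pics/c8.png

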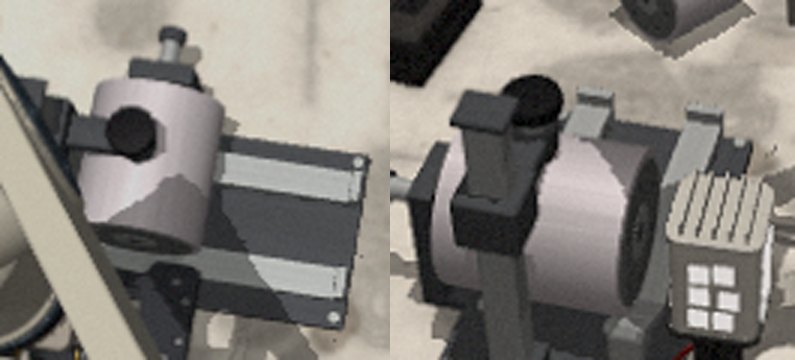

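The picture shows the clamp lowered: knob at (130,132) in the left half and (530,100) in the right half. The drum is still tight to the stop, and the tool is clear.

```bash
python3 -c "
from station import ctrl
print(ctrl.close_job())"
```

```text
the job is handed in; nothing more can be done
None
```

The drum is seated in the vee, home against the end stop (found by feel at about 12 N of push) and clamped with about 16 N on the knob, roughly 8 N on the drum; the arm is clear and the job is handed in at about 20 s, with no verdict returned.

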